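# Hang up the blade guard, fit the chopper lid and hold it at pulse

### The job

Get the kitchen chopper going: lift the yellow blade guard out of its mouth, hang it astride the bar of the steel rail and let go of it, then push the lid down through the two slots until it sits flat on the collar. Twist the lid clockwise until its pointers stand at the orange pulse marks, 45 degrees round from the white marks, never as far as the red lock marks, and finish still gripping the lid and holding it there against its spring. Leave the oil bottle and the two peppers where they are.

Things in the scene. Friction and masses are not known exactly. Their poses are not given: they have to be found in the camera images.
- chopper: Fixed, upright kitchen chopper, 105 mm high: black foot 136 mm across, clear bowl, grey collar 112 mm across in a black rim 126 mm across. Origin: centre of its underside, z up. Marks 9 mm wide on the rim, 60 mm from the axis, the same again half a turn round: white at the slots (chopper's +x and -x), orange 45 degrees clockwise of them seen from above (pulse), red 75 degrees clockwise (lock).
- mouth (a point): Centre of the chopper's mouth, level with the collar's top, 105 mm above the table; axes as the chopper's. The collar is 8 mm thick with a round hole 73 mm across and two slots 17 mm wide, on the +x and the -x side, open out to 52 mm or more from the axis. The cavity's floor is 22 mm below this point.
- drive_ring (a joint): Angle (rad) of the sprung ring below the collar, clockwise seen from above; 0 at rest, when its dogs leave 17 mm free below each slot. They carry the lid's lugs along: it reads the lid's twist from the slots less about 0.06 of play. A spring turns it back: 0.05 Nm at 0, 0.14 Nm at 0.785 (orange marks, pulse). From 1.15 on it counts as locked; end stop 1.4.
- lid: Loose lid, 0.12 to 0.22 kg, standing on its plug. Origin: centre of the plug's underside, z up. White plug 68 mm across, 17.5 mm high, bevelled foot; at its foot two blue lugs along +x and -x, 12 mm wide, 8 mm high, out to 44 mm from the axis. Blue disc 102 mm across from 17.5 to 27.5 mm. Turned by half a turn it is the same. Seated on the collar, its origin is 17.5 mm below the mouth's centre.
- lid_grip (a point): Middle of the top of the lid's white grip bar, 55.5 mm above its origin; axes as the lid's. The bar is 64 mm long along x (in line with the lugs), 20 mm wide along y, 28 mm high. White pointers on the disc at both ends of the bar.
- guard: Yellow blade guard, 45 to 80 g, an inverted U standing loose in the chopper's mouth. Origin: between the feet, z up. Legs at x = +-20.5 mm, 36 mm apart inside, 46 outside, 24 mm broad along y, 43 mm high; a roof ridged along y joins them. Grip fin on top: 14 mm thick along x, 24 mm along y, from 54 to 82 mm up. Hung, the bar runs along the guard's y between the legs, under the roof.
- guard_crown (a point): Middle of the underside of the guard's roof, 49 mm above its feet; rests on the bar's top when hung; axes as the guard's.
- rail: Steel rail fixed to the table: a round bar 12 mm thick along its own y, axis 140 mm above the table, on two posts (16 mm thick, round feet 70 mm) 180 mm apart. Origin: on the table below the bar's middle, z up.
- rail_mid (a point): Middle of the bar, on its axis, 140 mm up; axes as the rail's (y along the bar).
- oil_bottle: Bystander: green oil bottle, 62 mm across, 230 mm tall, standing; origin at the centre of its underside.
- red_pepper: Bystander: red pepper lying down, about 110 mm long, 39 mm thick; origin under its middle.
- yellow_pepper: Bystander: yellow pepper, the same shape.
Mind the look-alikes: they are no part of the job. What is shaped like the lid but black or pink is not meant.

How it is judged (in metres and radians):
On the way, in this order (a step that is already met when the one before it is completed fails the run):
1. the guard hangs astride the rail's bar and has been let go (x of guard_crown in the frame of rail_mid between -0.02 and 0.02 m and y of guard_crown in the frame of rail_mid between -0.085 and 0.085 m and z of guard_crown in the frame of rail_mid between -0.006 and 0.022 m and angle between guard's own z axis and vertical below 0.6 rad and contact force between the fingers and guard below 0.05 N and contact force between guard and rail above 0.1 N), for 0.3 s.
2. the lid sits flat on the collar, its lugs through the slots, not yet at pulse (horizontal distance between lid and mouth below 0.005 m and z of lid in the frame of mouth between -0.022 and -0.0135 m and angle between lid's own z axis and vertical below 0.1 rad and value of joint drive_ring below 0.4 rad), for 0.1 s.
At the end, for the whole second after the job is handed in: Guard hangs astride the bar (crown within about 20 mm of it), untouched; lid flat on the collar (5 mm off axis, 4 mm in height, tilt 0.1 rad at most), still gripped by the fingers with over 2 N; drive ring at rest at 0.58 to 0.95 rad (all of step 1 and horizontal distance between lid and mouth below 0.005 m and z of lid in the frame of mouth between -0.022 and -0.0135 m and angle between lid's own z axis and vertical below 0.1 rad and value of joint drive_ring between 0.58 and 0.95 rad and velocity of joint drive_ring between -0.1 and 0.1 rad/s and contact force between the fingers and lid above 2 N); the arm keeps its last pose, push and grip.
It fails at once if the lid is twisted into lock (ring past 1.15 rad) (value of joint drive_ring above 1.15 rad).
It fails at once if the oil bottle or a pepper is moved by more than 30 mm (distance of any of oil_bottle, red_pepper, yellow_pepper from where it was at the start of the episode above 0.03 m).
It also fails if it takes over 64 s, if anything falls off the work surface, if the arm or the gripper's body presses on something with over 40 N, if the wrist force passes 120 N, or if a joint passes its speed limit or range.

### The arm

A 6-joint arm with a two-finger parallel gripper is mounted at the origin on the work surface. World frame = base frame: x ahead of the robot, y to its left, z up, the work surface at z = 0. Lengths are in mm, angles in rad, forces in N, time in s.
With the tool pointing down it reaches from about 275 to 825 mm from the base axis. Payload 5.2 kg.
Tool frame: the origin (TCP) lies at the very end of the fingers, on their centre line; the grasp point (between the pads) lies 19 mm behind it; z points along the fingers, y is the line along which they close (so a half turn about z gives the same grasp; the last joint's range is limited). The gripper opens to 93 mm and grips with 3 to 60 N. Pads are 15 mm wide; open, the fingers measure 128 mm over their backs; the gripper's body (75 mm by 188 mm) begins 65 mm behind the grasp point.
Start: joints at [-1.414, 0.259, 1.535, -0, 1.348, -0.203], TCP at [193.669, -514.779, 218.653] pointing down, gripper open.
Joint ranges: [-3.14, 3.14], [-0.91, 2.08], [0.19, 2.58], [-1.22, 4.36], [0.22, 2.71], [-3.12, 3.12]. Speed limits (rad/s): [2.57, 2.57, 3.14, 3.14, 3.14, 3.14].

### API

Orientations are given as a unit quaternion [w, x, y, z].
In Python, from plant import manip gives the robot as it stands.
- The arm moves only by the tool step_arm, never from a script. Its argument "targets" is a list of rows, each an object with "xyz": the shift along the tool's x, y, z in units of 30 mm (1.0 is 30 mm), a list of three; "angular": the turn, a rotation vector about the tool's x, y, z in units of 8 degrees (1.0 is 8 degrees), a list of three; "claw": the finger opening in mm, from 0 to 93. In form: [{"xyz": [dx, dy, dz], "angular": [ax, ay, az], "claw": claw}, ...]. A call has 1 to 10 rows; each row shifts and turns the commanded pose from where the row before left it, along the tool's axes as they then stand; what a row does not reach is not made up. A row lasts 1/8 s, in which the tool goes at most 62.5 mm and 10.7 degrees, less where a joint would pass 70% of its speed; a pose out of reach is approached as far as the arm can. A call is refused whole if a number of a shift passes 1 or a number of a turn 1, either way. A call with a gripper value outside its range is refused whole. The fingers move at their own pace and stop on an object; the grip force is fixed at half the most. Time passes only in rows, so rows that do not move let the fingers close. It gives the time, the measured TCP pose, the force, the opening and the grip force at its end, in the units of the state.
- manip.get_obs(): the state, without advancing time (a new reading comes with each control period).
- manip.grab_frame(name): name is "side" or "top"; returns a dict with "color" (420x560x3 uint8, red, green, blue), "z_map" (420x560 float32, mm along the optical axis (not along the pixel's ray), 0 where there is no reading), "camera_matrix" (3x3 intrinsics, pixels), "R" (3x3) and "t" (3): a world point X has camera coordinates R X + t. Camera axes: x right, y down, z forward; pixel columns grow to the right and rows downward; lengths in mm; the calibration is good to about 2 mm. A picture is of the moment at which its call begins.
- manip.job_done(): hands the job in; it is judged then, once.
The state is a dict: "t": time; "joints": joint angles; "qd": joint speeds; "joint_efforts": joint torques, N m; "ee_pos": TCP position; "orientation": TCP orientation; "force": force on the tool from outside, world axes, zero at the start; "ft_torque": the same for the moment, N m; "finger_gap": opening from 0.0 (shut) to 1.0 (fully open); "grasp_force": force on a finger pad.
Only numpy, scipy, OpenCV 4.12 (cv2) and the standard library are available. Lean on these libraries where they do the work, as an engineer would, in place of code of your own. Each camera call takes 0.05 s, during which the arm holds its last target. There are 200 camera calls.

## Working session

There is one attempt and no reset: what is moved stays moved. The work goes in short steps, Python scripts to look and compute and a tool call to move; the robot and the scene stay as the last step left them, time stands still between calls to the robot, and variables do not carry over. Pictures are saved under pics/ and viewed, at most 10 in all, crops included, and the job is handed in when it is done.

Besides the shell and the picture viewer there is one more tool, called after "Request:" as a command line: name --argument value ..., lists and objects as JSON in quotes. step_arm: Moves the arm, as the interface text tells. Its arguments: {"type":"object","properties":{"targets":{"type":"array"}},"required":["targets"]}

```bash
mkdir -p pics; ls; python3 - <<'E'
from plant import manip
import cv2,numpy as np
o=manip.get_obs();print(o)
for n in("top","side"):
    f=manip.grab_frame(n);np.savez(f"pics/{n}0.npz",**f);cv2.imwrite(f"pics/{n}0.png",f["color"][:,:,::-1]);print(n,f["camera_matrix"],f["R"],f["t"])
E
```

```text
pics
{'t': 0.0, 'joints': array([-1.41377407e+00,  2.59352305e-01,  1.53608506e+00,  1.50073157e-06,
        1.34797021e+00, -2.02845335e-01]), 'qd': array([ 0.00071587, -0.00092269,  0.00082554,  0.00122481, -0.00093425,
       -0.00072453]), 'joint_efforts': array([ 1.15809886e-03, -4.37293339e+01, -2.84002662e+01,  7.19525828e-02,
        4.14193352e-02, -1.61488006e-04]), 'ee_pos': array([ 193.59561814, -514.22475234,  217.81189574]), 'orientation': array([-9.07204308e-04,  9.83855167e-01,  1.78964203e-01,  2.15209386e-05]), 'force': array([ 0.39563593,  0.22608765, -0.09351704]), 'ft_torque': array([-0.04336917,  0.00220352,  0.00676974]), 'grasp_force': 0.0, 'finger_gap': 0.9945465761297565}
top [[383.92538877   0.         280.53217938]
 [  0.         383.92538877 214.10025129]
 [  0.           0.           1.        ]] [[ 0.01642535 -0.99939039 -0.03080668]
 [-0.99941499 -0.01548577 -0.03049362]
 [ 0.02999796  0.03128952 -0.9990601 ]] [  90.06957858  475.95342716 1007.2460516 ]
side [[500.65569061   0.         283.98866383]
 [  0.         500.65569061 207.00266464]
 [  0.           0.           1.        ]] [[-0.81924893 -0.57305183  0.02104257]
 [-0.32726307  0.4371006  -0.83776007]
 [ 0.47088223 -0.6932205  -0.54563291]] [ 427.51141129  218.48545413 1009.89521168]
```

View pics/top0.png

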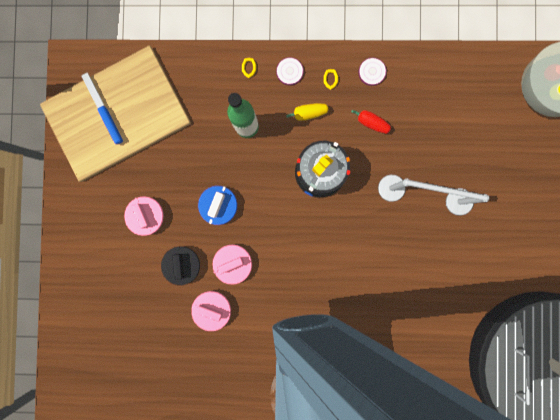

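View pics/side0.png

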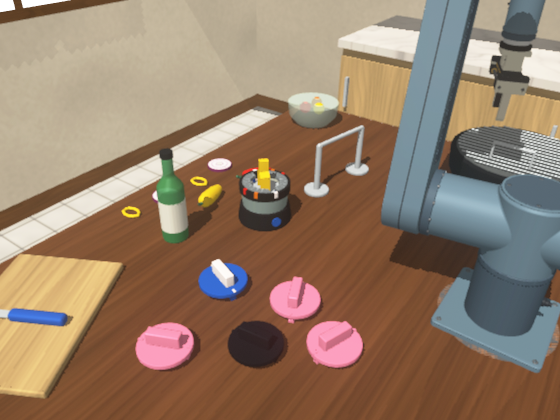

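The top view shows the chopper with the guard at about (322,168), the blue lid at (217,206), the rail from (392,185) to (487,198), the bottle at (243,118) and the peppers at (310,112) and (373,121). The side view shows the same scene with nothing of the job hidden: chopper at (265,195), lid at (223,280), rail at (340,160).

```bash
cat > h.py <<'E'
import numpy as np,cv2
from scipy.optimize import least_squares
def cloud(f):
    K=f["camera_matrix"];z=f["z_map"].astype(float)
    v,u=np.mgrid[:z.shape[0],:z.shape[1]]
    c=np.stack([(u-K[0,2])/K[0,0]*z,(v-K[1,2])/K[1,1]*z,z],-1)
    P=(c-f["t"])@f["R"]   # R^T (c - t)
    P[z==0]=np.nan
    return P
def hsv(f): return cv2.cvtColor(np.ascontiguousarray(f["color"]),cv2.COLOR_RGB2HSV).astype(int)
def circ(p): # fit of circle
    r=least_squares(lambda q:np.hypot(p[:,0]-q[0],p[:,1]-q[1])-q[2],[*p[:,:2].mean(0),40],loss='soft_l1',f_scale=2);return r.x
def rect(p): return cv2.minAreaRect(p[:,:2].astype(np.float32))
E
python3 - <<'E'
from h import *
T=np.load("pics/top0.npz");P=cloud(T);H=hsv(T);h,s,v=H[...,0],H[...,1],H[...,2]
S=np.load("pics/side0.npz");Q=cloud(S);G=hsv(S)
np.set_printoptions(precision=1,suppress=True)
def near(px,r):
    V,U=np.mgrid[:420,:560];return np.hypot(U-px[0],V-px[1])<r
# lid
n=near((217,206),24)
b=P[n&(h>100)&(h<125)&(s>120)&(P[...,2]>15)];print("lid disc",len(b),np.median(b[:,2]),rect(b))
w=P[n&(P[...,2]>44)];print("lid bar",len(w),np.median(w[:,2]),w.mean(0),rect(w))
c=near((322,168),32)
print("table z",np.nanmedian(P[350,150:250,2]))
rim=P[c&(P[...,2]>96)&(P[...,2]<112)];print("rim",len(rim),np.median(rim[:,2]),rect(rim),cv2.minEnclosingCircle(rim[:,:2].astype(np.float32)))
y=P[c&(h>20)&(h<35)&(s>150)];print("guard",len(y),y[:,2].min(),y[:,2].max());
t=y[y[:,2]>y[:,2].max()-6];print(len(t),t.mean(0),rect(t))
for q,nm in((P,'top'),(Q,'side')):
    bar=q[(q[...,2]>134)&(q[...,2]<150)&(q[...,1]<-80)&(q[...,1]>-420)&(q[...,0]>430)&(q[...,0]<600)]
    print(nm,"bar",len(bar),np.median(bar[:,2]),rect(bar),bar[:,1].min(),bar[:,1].max())
for nm,px,r in(("bottle",(243,118),28),("ypep",(310,112),20),("rpep",(373,121),20)):
    q=P[near(px,r)&(P[...,2]>12)];print(nm,q.min(0),q.max(0))
im=T["color"][125:215,275:365,::-1];cv2.imwrite("pics/c1.png",cv2.resize(im,(600,600),interpolation=cv2.INTER_CUBIC))
E
```

```text
lid disc 867 27.200442750809945 ((494.9478759765625, 263.2742919921875), (100.25847625732422, 97.44461059570312), 68.2054672241211)
lid bar 207 54.77463949157631 [494.1 262.6  54.5] ((494.31634521484375, 263.1783142089844), (20.132305145263672, 63.836692810058594), 69.29949188232422)
table z -0.6216169264621186
rim 1396 104.85868790201691 ((587.1199951171875, -4.779655456542969), (124.1386489868164, 125.89224243164062), 45.90779495239258) ((586.8153076171875, -5.096656799316406), 64.14388275146484)
guard 212 nan nan
0 [nan nan nan] ((0.0, 0.0), (0.0, 0.0), 0.0)
top bar 472 144.26726894187124 ((530.7919311523438, -280.57464599609375), (195.0858154296875, 16.23133087158203), 79.29082489013672) -376.73713524955866 -185.01334482819587
side bar 223 141.0599522086502 ((530.3120727539062, -279.6125183105469), (196.7344970703125, 14.640335083007812), 78.83570861816406) -376.99788700090966 -183.3093559489004
bottle [675.9 160.9  12.2] [735.8 222.3 234.4]
ypep [722.9 -20.2  12.2] [763.7  74.   42.1]
rpep [ 689.5 -183.8   12.8] [745.7 -92.8  41.8]<stdin>:15: RuntimeWarning: Mean of empty slice.
  ret = um.true_divide(
```

View pics/c1.png

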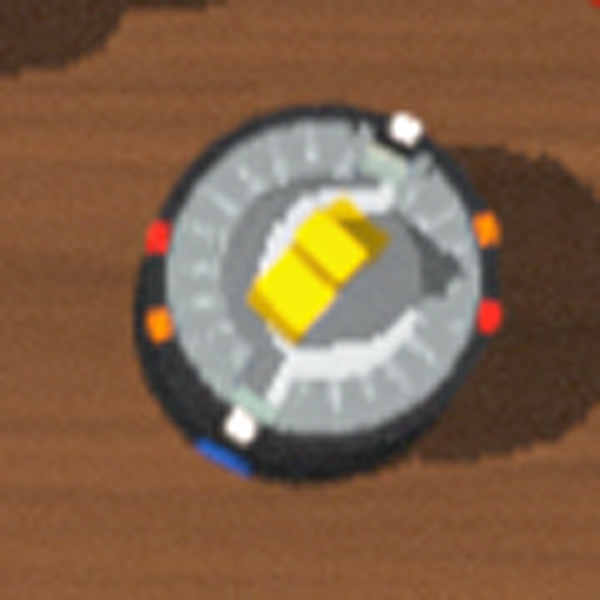

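The crop shows white marks at (404,128) and (240,425), orange at (487,230)/(160,325), red at (490,317)/(157,237), and the yellow guard standing in the mouth around (315,270).

```bash
python3 - <<'E'
from h import *
T=np.load("pics/top0.npz");P=cloud(T);H=hsv(T);h,s,v=H[...,0],H[...,1],H[...,2]
S=np.load("pics/side0.npz");Q=cloud(S);G=hsv(S)
np.set_printoptions(precision=1,suppress=True)
K,R,t=T["camera_matrix"],T["R"],T["t"]
def ray(px,z):
    d=R.T@np.linalg.solve(K,[px[0],px[1],1]);c=-R.T@t;return c+d*(z-c[2])/d[2]
A=[ray((275+x/6.667-.5,125+y/6.667-.5),105) for x,y in((404,128),(240,425),(487,230),(160,325),(490,317),(157,237))]
for a,b in zip(A[::2],A[1::2]): d=a-b;print("marks",a,b,(a+b)[:2]/2,np.hypot(*d[:2]),np.degrees(np.arctan2(d[1],d[0])))
m=[587,-5]
for nm,q,g in(("top",P,H),("side",Q,G)):
    ok=(g[...,0]>18)&(g[...,0]<36)&(g[...,1]>130)&(np.hypot(q[...,0]-m[0],q[...,1]-m[1])<45)&(q[...,2]>60)
    y=q[ok];print(nm,len(y),y[:,2].min(),y[:,2].max(),np.histogram(y[:,2],8))
    f=y[y[:,2]>y[:,2].max()-4];print("fin",len(f),f.mean(0),rect(f))
    f=y[(y[:,2]<148)];print("roof",len(f),f.mean(0),rect(f))
E
```

```text
marks [642.5 -33.5 105. ] [534.6  23.9 105. ] [588.5  -4.8] 122.16656516602423 -28.002399650810233
marks [605.9 -63.6 105. ] [570.3  53.1 105. ] [588.1  -5.2] 122.0315959961036 -73.01675913217147
marks [574.6 -65.  105. ] [602.1  54.7 105. ] [588.3  -5.2] 122.80098535539128 -102.9326112482948
top 222 93.37335084861262 167.90882064649327 (array([ 5,  6,  6, 73, 50,  8,  6, 68]), array([ 93.4, 102.7, 112. , 121.3, 130.6, 140. , 149.3, 158.6, 167.9]))
fin 48 [588.7  -2.4 165.4] ((588.80126953125, -3.1964111328125), (22.63747787475586, 12.670877456665039), 50.614620208740234)
roof 148 [584.4   1.6 128.4] ((588.6930541992188, -2.8673095703125), (23.279850006103516, 46.030975341796875), 45.88531494140625)
side 329 85.56276255340774 165.27616328574163 (array([ 8, 41, 40, 43, 71, 35, 37, 54]), array([ 85.6,  95.5, 105.5, 115.5, 125.4, 135.4, 145.3, 155.3, 165.3]))
fin 33 [589.6  -1.6 163.2] ((590.2705688476562, -1.9697437286376953), (21.54848861694336, 18.342485427856445), 36.580039978027344)
roof 244 [582.9   4.3 120.8] ((594.0684814453125, -9.313159942626953), (31.678672790527344, 71.80078887939453), 33.81026840209961)
```

```bash
cat >> h.py <<'E'
def go(o,xyz,yx=None):
    """print shift (units) in the tool axes after turning tool x to azimuth yx (deg)"""
    from scipy.spatial.transform import Rotation as Ro
    q=o["orientation"];R=Ro.from_quat([q[1],q[2],q[3],q[0]])
    M=R.as_matrix();az=np.degrees(np.arctan2(M[1,0],M[0,0]))
    turn=0 if yx is None else (yx-az+180)%360-180
    R2=R*Ro.from_rotvec([0,0,-np.radians(turn)])
    d=R2.as_matrix().T@(np.array(xyz)-o["ee_pos"])
    print("t %.2f pos %s az %.2f tilt %.2f F %s gap %.1f grip %.1f"%(o["t"],np.round(o["ee_pos"],1),az,np.degrees(np.arccos(-M[2,2])),np.round(o["force"],1),93*o["finger_gap"],o["grasp_force"]))
    print(" turn units %.3f, then shift units %s (mm %s)"%(-turn/8,np.round(d/30,3),np.round(d,1)))
E
python3 -c "
from h import *
from plant import manip
go(manip.get_obs(),[589,-3,218],48)"
```

```text
t 0.10 pos [ 193.6 -514.3  217.9] az 20.61 tilt 0.09 F [-0.7 -0.4 -0.2] gap 93.2 grip 0.0
 turn units -3.423, then shift units [21.484 -1.609  0.022] (mm [644.5 -48.3   0.7])
```

Request:
step_arm --targets '[{"xyz": [0,0,0],"angular": [0,0,-0.86],"claw": 60},{"xyz": [0,0,0],"angular": [0,0,-0.86],"claw": 60},{"xyz": [0,0,0],"angular": [0,0,-0.86],"claw": 60},{"xyz": [0,0,0],"angular": [0,0,-0.86],"claw": 60},{"xyz": [1,-0.07,0],"angular": [0,0,0],"claw": 60},{"xyz": [1,-0.07,0],"angular": [0,0,0],"claw": 60},{"xyz": [1,-0.07,0],"angular": [0,0,0],"claw": 60},{"xyz": [1,-0.07,0],"angular": [0,0,0],"claw": 60},{"xyz": [1,-0.07,0],"angular": [0,0,0],"claw": 60},{"xyz": [1,-0.07,0],"angular": [0,0,0],"claw": 60}]'

```text
t: 1.35
ee_pos: [304.8, -371.2, 218.3]
orientation: [-0.0, 0.913, 0.408, -0.0]
force: [-0.0, -0.2, -0.9]
finger_gap: 0.644
grasp_force: 0.0
```

Request:
step_arm --targets '[{"xyz": [1,-0.07,0],"angular": [0,0,0],"claw": 60},{"xyz": [1,-0.07,0],"angular": [0,0,0],"claw": 60},{"xyz": [1,-0.07,0],"angular": [0,0,0],"claw": 60},{"xyz": [1,-0.07,0],"angular": [0,0,0],"claw": 60},{"xyz": [1,-0.07,0],"angular": [0,0,0],"claw": 60},{"xyz": [1,-0.07,0],"angular": [0,0,0],"claw": 60},{"xyz": [1,-0.07,0],"angular": [0,0,0],"claw": 60},{"xyz": [1,-0.07,0],"angular": [0,0,0],"claw": 60},{"xyz": [1,-0.07,0],"angular": [0,0,0],"claw": 60},{"xyz": [1,-0.07,0],"angular": [0,0,0],"claw": 60}]'

```text
t: 2.6
ee_pos: [489.3, -133.9, 218.3]
orientation: [-0.0, 0.913, 0.408, -0.0]
force: [0.4, -0.4, 0.0]
finger_gap: 0.645
grasp_force: 0.0
```

```bash
python3 -c "
from h import *
from plant import manip
go(manip.get_obs(),[589,-3,218],48)"
```

```text
t 2.60 pos [ 489.3 -133.9  218.3] az 48.14 tilt 0.05 F [ 0.4 -0.4  0. ] gap 60.0 grip 0.0
 turn units 0.017, then shift units [ 5.467 -0.449  0.007] (mm [164.  -13.5   0.2])
```

Request:
step_arm --targets '[{"xyz": [1,-0.09,0],"angular": [0,0,0],"claw": 60},{"xyz": [1,-0.09,0],"angular": [0,0,0],"claw": 60},{"xyz": [1,-0.09,0],"angular": [0,0,0],"claw": 60},{"xyz": [1,-0.09,0],"angular": [0,0,0],"claw": 60},{"xyz": [1,-0.09,0],"angular": [0,0,0],"claw": 60},{"xyz": [0.47,0,0],"angular": [0,0,0],"claw": 60},{"xyz": [0,0,0.65],"angular": [0,0,0],"claw": 60},{"xyz": [0,0,0.65],"angular": [0,0,0],"claw": 60},{"xyz": [0,0,0.65],"angular": [0,0,0],"claw": 60},{"xyz": [0,0,0.65],"angular": [0,0,0],"claw": 60}]'

```text
t: 3.85
ee_pos: [588.0, -4.2, 139.8]
orientation: [-0.0, 0.913, 0.408, -0.0]
force: [-0.4, 0.8, -0.6]
finger_gap: 0.643
grasp_force: 0.0
```

Request:
step_arm --targets '[{"xyz": [0,0,0],"angular": [0,0,0],"claw": 5},{"xyz": [0,0,0],"angular": [0,0,0],"claw": 5},{"xyz": [0,0,0],"angular": [0,0,0],"claw": 5},{"xyz": [0,0,0],"angular": [0,0,0],"claw": 5},{"xyz": [0,0,0],"angular": [0,0,0],"claw": 5},{"xyz": [0,0,0],"angular": [0,0,0],"claw": 5}]'

```text
t: 4.6
ee_pos: [588.4, -3.7, 140.7]
orientation: [0.0, 0.913, 0.408, 0.0]
force: [0.2, 0.8, 0.1]
finger_gap: 0.15
grasp_force: 30.0
```

Request:
step_arm --targets '[{"xyz": [0,0,-0.6],"angular": [0,0,0],"claw": 5},{"xyz": [0,0,-1],"angular": [0,0,0],"claw": 5},{"xyz": [0,0,-1],"angular": [0,0,-0.775],"claw": 5},{"xyz": [0,0,-0.4],"angular": [0,0,-0.775],"claw": 5},{"xyz": [0,0,0],"angular": [0,0,-0.775],"claw": 5},{"xyz": [0,0,0],"angular": [0,0,-0.775],"claw": 5},{"xyz": [0,0,0],"angular": [0,0,-0.775],"claw": 5},{"xyz": [-0.6,0,0],"angular": [0,0,0],"claw": 5},{"xyz": [-1,0,0],"angular": [0,0,0],"claw": 5},{"xyz": [-1,0,0],"angular": [0,0,0],"claw": 5}]'

```text
t: 5.85
ee_pos: [573.2, -82.0, 230.6]
orientation: [0.0, 0.772, 0.636, -0.0]
force: [0.6, -0.1, -0.2]
finger_gap: 0.147
grasp_force: 30.0
```

```bash
python3 - <<'E'
from h import *
from plant import manip
o=manip.get_obs();go(o,[530.5,-280,o["ee_pos"][2]],79)
f=manip.grab_frame("side");cv2.imwrite("pics/s1.png",f["color"][:,:,::-1])
E
```

```text
t 5.85 pos [573.2 -82.  230.6] az 79.00 tilt 0.03 F [ 0.6 -0.1 -0.2] gap 13.7 grip 30.0
 turn units -0.000, then shift units [-6.751e+00 -1.390e-01  4.000e-03] (mm [-2.025e+02 -4.200e+00  1.000e-01])
```

View pics/s1.png

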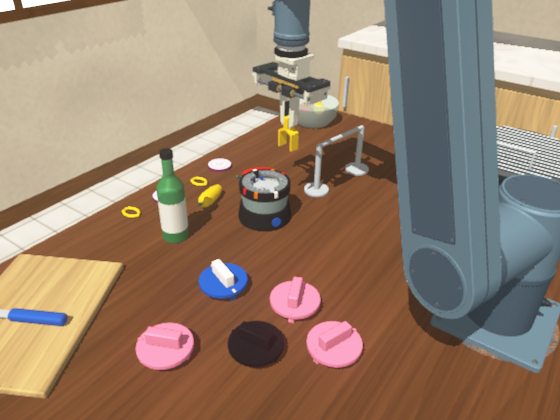

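The side view shows the guard hanging in the fingers at about (289,132), clear of the chopper and the rail ahead of it at (340,150).

Request:
step_arm --targets '[{"xyz": [-1,-0.14,0],"angular": [0,0,0],"claw": 5},{"xyz": [-1,0,0],"angular": [0,0,0],"claw": 5},{"xyz": [-1,0,0],"angular": [0,0,0],"claw": 5},{"xyz": [-1,0,0],"angular": [0,0,0],"claw": 5},{"xyz": [-1,0,0],"angular": [0,0,0],"claw": 5},{"xyz": [-1,0,0],"angular": [0,0,0],"claw": 5},{"xyz": [-0.75,0,0],"angular": [0,0,0],"claw": 5},{"xyz": [0,0,0.6],"angular": [0,0,0],"claw": 5},{"xyz": [0,0,0.6],"angular": [0,0,0],"claw": 5},{"xyz": [0,0,0.6],"angular": [0,0,0],"claw": 5}]'

```text
t: 7.15
ee_pos: [531.2, -278.8, 176.1]
orientation: [-0.0, 0.771, 0.636, 0.0]
force: [-0.5, 0.8, -0.1]
finger_gap: 0.146
grasp_force: 30.0
```

Request:
step_arm --targets '[{"xyz": [0,0,0.4],"angular": [0,0,0],"claw": 5},{"xyz": [0,0,0.2],"angular": [0,0,0],"claw": 5},{"xyz": [0,0,0.1],"angular": [0,0,0],"claw": 5}]'

```text
t: 7.52
ee_pos: [531.6, -278.5, 155.7]
orientation: [0.0, 0.771, 0.637, 0.0]
force: [-0.4, 1.2, 8.7]
finger_gap: 0.15
grasp_force: 30.0
```

Request:
step_arm --targets '[{"xyz": [0,0,0],"angular": [0,0,0],"claw": 50},{"xyz": [0,0,0],"angular": [0,0,0],"claw": 50},{"xyz": [0,0,0],"angular": [0,0,0],"claw": 50},{"xyz": [0,0,0],"angular": [0,0,0],"claw": 50},{"xyz": [0,0,0],"angular": [0,0,0],"claw": 50},{"xyz": [0,0,-0.5],"angular": [0,0,0],"claw": 50},{"xyz": [0,0,-1],"angular": [0,0,0],"claw": 50},{"xyz": [0,0,-1],"angular": [0,0,0],"claw": 50}]'

```text
t: 8.52
ee_pos: [531.6, -278.4, 232.5]
orientation: [0.0, 0.771, 0.637, 0.0]
force: [-0.1, -0.6, -0.2]
finger_gap: 0.538
grasp_force: 0.0
```

```bash
python3 - <<'E'
from h import *
from plant import manip
np.set_printoptions(precision=1,suppress=True)
o=manip.get_obs();go(o,[494.4,263,o["ee_pos"][2]],159)
f=manip.grab_frame("side");a=f["color"][60:260,220:420,::-1];cv2.imwrite("pics/s2.png",cv2.resize(a,(600,600)))
H=hsv(f);P=cloud(f)
y=P[(H[...,0]>18)&(H[...,0]<36)&(H[...,1]>130)&(abs(P[...,0]-530)<60)&(abs(P[...,1]+280)<60)]
print(len(y),y.min(0),y.max(0),y.mean(0))
f=manip.grab_frame("top");P=cloud(f)
V,U=np.mgrid[:420,:560];n=np.hypot(U-217,V-206)<24
w=P[n&(P[...,2]>46)];print("lid bar",len(w),rect(w))
E
```

```text
t 8.53 pos [ 531.6 -278.4  232.5] az 79.14 tilt 0.04 F [-0.1 -0.6 -0.2] gap 50.0 grip 0.0
 turn units -9.983, then shift units [ 7.6 16.4 -0. ] (mm [228.7 492.2  -0.2])
365 [ 478.8 -304.6   90.6] [ 582.4 -223.2  349.6] [ 529.8 -269.   181.1]
lid bar 205 ((494.42803955078125, 263.2718505859375), (20.446334838867188, 64.03189086914062), 70.26547241210938)
```

View pics/s2.png

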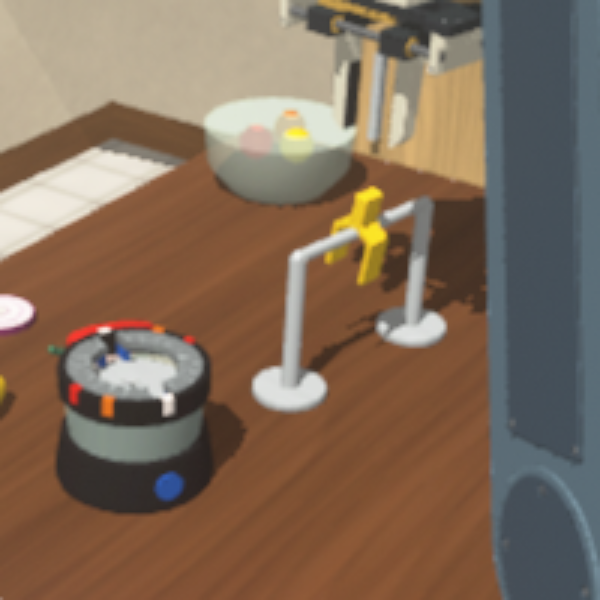

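The crop shows the guard astride the bar at about (362,235), free of the fingers; the chopper mouth is empty, white mark at (168,405).

Request:
step_arm --targets '[{"xyz": [0,0,0],"angular": [0,0,-1],"claw": 50},{"xyz": [0,0,0],"angular": [0,0,-1],"claw": 50},{"xyz": [0,0,0],"angular": [0,0,-1],"claw": 50},{"xyz": [0,0,0],"angular": [0,0,-1],"claw": 50},{"xyz": [0,0,0],"angular": [0,0,-1],"claw": 50},{"xyz": [0,0,0],"angular": [0,0,-1],"claw": 50},{"xyz": [0,0,0],"angular": [0,0,-1],"claw": 50},{"xyz": [0,0,0],"angular": [0,0,-1],"claw": 50},{"xyz": [0,0,0],"angular": [0,0,-1],"claw": 50},{"xyz": [0,0,0],"angular": [0,0,-1],"claw": 50}]'

```text
t: 9.88
ee_pos: [531.2, -278.2, 230.1]
orientation: [-0.0, 0.179, 0.984, 0.0]
force: [0.2, 0.7, -0.4]
finger_gap: 0.534
grasp_force: 0.0
```

Request:
step_arm --targets '[{"xyz": [0.44,0.97,0],"angular": [0,0,-0.06],"claw": 50},{"xyz": [0.44,0.97,0],"angular": [0,0,0],"claw": 50},{"xyz": [0.44,0.97,0],"angular": [0,0,0],"claw": 50},{"xyz": [0.44,0.97,0],"angular": [0,0,0],"claw": 50},{"xyz": [0.44,0.97,0],"angular": [0,0,0],"claw": 50},{"xyz": [0.44,0.97,0],"angular": [0,0,0],"claw": 50},{"xyz": [0.44,0.97,0],"angular": [0,0,0],"claw": 50},{"xyz": [0.44,0.97,0],"angular": [0,0,0],"claw": 50},{"xyz": [0.44,0.97,0],"angular": [0,0,0],"claw": 50},{"xyz": [0.44,0.97,0],"angular": [0,0,0],"claw": 50}]'

```text
t: 11.12
ee_pos: [508.9, 41.5, 230.3]
orientation: [-0.0, 0.177, 0.984, 0.0]
force: [0.9, -0.2, 0.1]
finger_gap: 0.538
grasp_force: 0.0
```

```bash
python3 -c "
from h import *
from plant import manip
o=manip.get_obs();print(o['joints']);go(o,[494.4,263.2,31],159.6)"
```

```text
[-1.37424407e-01  1.79864679e-01  1.60754789e+00  2.39602963e-05
  1.35465396e+00 -1.35239113e+00]
t 11.12 pos [508.9  41.5 230.3] az 159.61 tilt 0.03 F [ 0.9 -0.2  0.1] gap 50.0 grip 0.0
 turn units 0.002, then shift units [3.027 6.759 6.644] (mm [ 90.8 202.8 199.3])
```

Request:
step_arm --targets '[{"xyz": [0.43,0.97,0],"angular": [0,0,0],"claw": 50},{"xyz": [0.43,0.97,0],"angular": [0,0,0],"claw": 50},{"xyz": [0.43,0.97,0],"angular": [0,0,0],"claw": 50},{"xyz": [0.43,0.97,0.5],"angular": [0,0,0],"claw": 50},{"xyz": [0.43,0.97,0.5],"angular": [0,0,0],"claw": 50},{"xyz": [0.43,0.97,0.5],"angular": [0,0,0],"claw": 50},{"xyz": [0.43,0.97,0.5],"angular": [0,0,0],"claw": 50},{"xyz": [0,0,1],"angular": [0,0,0],"claw": 50},{"xyz": [0,0,1],"angular": [0,0,0],"claw": 50},{"xyz": [0,0,1],"angular": [0,0,0],"claw": 50}]'

```text
t: 12.38
ee_pos: [495.2, 262.9, 79.4]
orientation: [-0.0, 0.177, 0.984, -0.0]
force: [0.1, 0.8, -0.0]
finger_gap: 0.535
grasp_force: 0.0
```

```bash
python3 -c "
from h import *
from plant import manip
o=manip.get_obs();go(o,[494.4,263.2,31],159.6)"
```

```text
t 12.38 pos [495.2 262.9  79.4] az 159.64 tilt 0.02 F [ 0.1  0.8 -0. ] gap 49.8 grip 0.0
 turn units 0.005, then shift units [ 2.800e-02 -1.000e-03  1.614e+00] (mm [ 0.9 -0.  48.4])
```

Request:
step_arm --targets '[{"xyz": [0.03,0,0.7],"angular": [0,0,0],"claw": 50},{"xyz": [0,0,0.5],"angular": [0,0,0],"claw": 50},{"xyz": [0,0,0.3],"angular": [0,0,0],"claw": 50},{"xyz": [0,0,0.08],"angular": [0,0,0],"claw": 50},{"xyz": [0,0,0],"angular": [0,0,0],"claw": 10},{"xyz": [0,0,0],"angular": [0,0,0],"claw": 10},{"xyz": [0,0,0],"angular": [0,0,0],"claw": 10},{"xyz": [0,0,0],"angular": [0,0,0],"claw": 10},{"xyz": [0,0,0],"angular": [0,0,0],"claw": 10},{"xyz": [0,0,0],"angular": [0,0,0],"claw": 10}]'

```text
t: 13.62
ee_pos: [495.1, 263.2, 33.6]
orientation: [0.0, 0.177, 0.984, 0.0]
force: [-0.2, -0.2, 4.4]
finger_gap: 0.21
grasp_force: 30.0
```

```bash
python3 -c "
from h import *
from plant import manip
o=manip.get_obs();go(o,[588.3,-5,180],152)
f=manip.grab_frame('top');P=cloud(f);H=hsv(f);n=np.zeros((420,560),bool);n[180:232,190:245]=1
b=P[n&(H[...,0]>100)&(H[...,0]<125)&(H[...,1]>120)&(P[...,2]>15)&(P[...,2]<35)];print(len(b),rect(b))"
```

```text
t 13.62 pos [495.1 263.2  33.6] az 159.62 tilt 0.04 F [-0.2 -0.2  4.4] gap 19.6 grip 30.0
 turn units 0.952, then shift units [-6.943 -6.434 -4.878] (mm [-208.3 -193.  -146.4])
180 ((498.89898681640625, 239.86752319335938), (96.33476257324219, 50.86651611328125), 10.046856880187988)
```

Request:
step_arm --targets '[{"xyz": [0,0,-0.5],"angular": [0,0,0],"claw": 10},{"xyz": [0,0,-1],"angular": [0,0,0.475],"claw": 10},{"xyz": [0,0,-1],"angular": [0,0,0.475],"claw": 10},{"xyz": [0,0,-1],"angular": [0,0,0],"claw": 10},{"xyz": [0,0,-1],"angular": [0,0,0],"claw": 10},{"xyz": [-0.5,-0.45,-0.4],"angular": [0,0,0],"claw": 10},{"xyz": [-0.98,-0.91,0],"angular": [0,0,0],"claw": 10},{"xyz": [-0.98,-0.91,0],"angular": [0,0,0],"claw": 10},{"xyz": [-0.98,-0.91,0],"angular": [0,0,0],"claw": 10},{"xyz": [-0.98,-0.91,0],"angular": [0,0,0],"claw": 10}]'

```text
t: 14.92
ee_pos: [554.1, 89.9, 179.5]
orientation: [-0.001, 0.242, 0.97, -0.0]
force: [-0.5, 0.7, -1.4]
finger_gap: 0.214
grasp_force: 30.0
```

Request:
step_arm --targets '[{"xyz": [-0.98,-0.91,0],"angular": [0,0,0],"claw": 10},{"xyz": [-0.98,-0.91,0],"angular": [0,0,0],"claw": 10},{"xyz": [-0.5,-0.47,0],"angular": [0,0,0],"claw": 10},{"xyz": [0,0,0],"angular": [0,0,0],"claw": 10},{"xyz": [0,0,0],"angular": [0,0,0],"claw": 10}]'

```text
t: 15.55
ee_pos: [586.6, -1.8, 180.0]
orientation: [-0.001, 0.242, 0.97, 0.0]
force: [0.6, 0.6, -1.5]
finger_gap: 0.215
grasp_force: 30.0
```

```bash
python3 - <<'E'
from h import *
from plant import manip
o=manip.get_obs();go(o,[588.9,-5,160],152)
V=[]
for n in("top","side"):
    f=manip.grab_frame(n);P=cloud(f);H=hsv(f);np.savez(f"pics/{n}3.npz",**f)
    b=P[(H[...,0]>100)&(H[...,0]<125)&(H[...,1]>120)&(np.hypot(P[...,0]-588,P[...,1]+5)<75)&(P[...,2]>120)&(P[...,2]<200)]
    print(n,len(b),b.min(0),b.max(0))
    z=b[b[:,2]>np.percentile(b[:,2],60)-4]
    print(circ(b[:, :2]) if 0 else rect(b))
    c=(slice(110,230),slice(260,380)) if n=="top" else (slice(110,230),slice(205,325))
    V.append(cv2.resize(f["color"][c][:,:,::-1],(400,400),interpolation=cv2.INTER_CUBIC))
cv2.imwrite("pics/v3.png",np.hstack(V))
E
```

```text
t 15.55 pos [586.6  -1.8 180. ] az 152.03 tilt 0.08 F [ 0.6  0.6 -1.5] gap 20.0 grip 30.0
 turn units 0.004, then shift units [-0.12  -0.059  0.666] (mm [-3.6 -1.8 20. ])
top 330 [537.44556076 -44.21936716 168.23520768] [622.11370047  46.46406335 177.49511082]
((569.599365234375, 12.31295394897461), (100.05206298828125, 57.015380859375), 50.82876968383789)
side 508 [535.73301679 -49.1454228  144.7433323 ] [635.55821185  51.63541943 175.46729698]
((582.1446533203125, 4.841987609863281), (97.66158294677734, 90.31727600097656), 35.826541900634766)
```

View pics/v3.png

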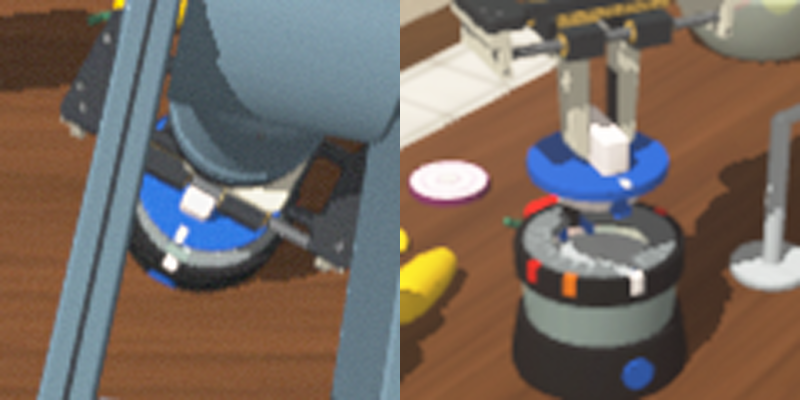

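The left half (top) shows the blue disc above the collar with its pointer at (182,235) in line with the white mark (170,263); the right half (side) shows the lid held level over the mouth, lug at (620,208) above the white mark's slot (637,282).

```bash
python3 - <<'E'
from h import *
np.set_printoptions(precision=1,suppress=True)
def sup(p,az,R):
    D=np.stack([np.cos(np.radians(az)),np.sin(np.radians(az))],1)
    hm=np.sort(p[:,:2]@D.T,0)[-3]
    A=D;c,res,*_=np.linalg.lstsq(A,hm-R,rcond=None);return c,(hm-R-A@c)
for n,az in(("top",np.arange(100,200,5)),("side",np.arange(0,360,10))):
    f=np.load(f"pics/{n}3.npz");P=cloud(f);H=hsv(f)
    b=P[(H[...,0]>100)&(H[...,0]<125)&(H[...,1]>120)&(np.hypot(P[...,0]-588,P[...,1]+5)<75)&(P[...,2]>150)&(P[...,2]<200)]
    c,r=sup(b,az,50.3);print(n,"lid",c,r)
    f=np.load(f"pics/{n}0.npz");P=cloud(f)
    b=P[(np.hypot(P[...,0]-588,P[...,1]+5)<75)&(P[...,2]>98)&(P[...,2]<110)]
    c,r=sup(b,az,62.3);print(n,"rim",c,r)
    if n=="side":
        H=hsv(f);w=P[(H[...,0]>100)&(H[...,0]<125)&(H[...,1]>120)&(np.hypot(P[...,0]-494.4,P[...,1]-263)<65)&(P[...,2]>10)]
        print("lid on table, side",sup(w,az,50.3)[0])
    else:
        H=hsv(f);w=P[(H[...,0]>100)&(H[...,0]<125)&(H[...,1]>120)&(np.hypot(P[...,0]-494.4,P[...,1]-263)<65)&(P[...,2]>10)]
        print("lid on table, top",sup(w,np.arange(0,360,10),50.3)[0])
E
```

```text
top lid [587.4  -1.6] [-0.8 -0.1  0.1  0.2  0.3  0.3  0.2  0.2  0.3 -0.1 -0.4 -0.1 -0.1  0.2
  0.1 -0.  -0.5 -0.1 -0.   0.3]
top rim [587.1  -4.5] [-0.6 -0.1  0.1  0.  -0.3 -0.2 -0.3  0.1  0.2  0.4  0.6  0.5  0.2  0.3
  0.3 -0.2 -1.  -0.1 -0.4 -0. ]
lid on table, top [495.  263.1]
side lid [583.8   2.6] [-1.8 -1.5 -1.9 -2.1 -1.9 -2.4 -1.9 -2.  -2.8 -2.8 -2.  -2.  -3.1 -3.9
 -4.  -4.6 -4.4 -3.7 -3.  -2.8 -1.8 -1.8 -1.7 -1.4 -0.5  0.2  1.2 -0.
 -2.4 -5.3 -9.6 -9.5 -5.3 -2.2 -0.   0.3]
side rim [587.8  -3.9] [ 1.1  0.3  0.6 -1.3 -1.1  0.1  0.1  0.9  0.9  0.4  0.5  0.1 -0.4  0.8
  1.   1.3  0.5  0.4  0.2  0.4  0.2 -0.1 -0.2 -0.5 -0.1 -0.8  0.1  1.4
  2.   2.   0.1 -1.8 -0.5  1.5  0.6  1.3]
lid on table, side [494.3 264.5]
```

Request:
step_arm --targets '[{"xyz": [-0.1,-0.07,0],"angular": [0,0,0],"claw": 10},{"xyz": [0,0,0.6],"angular": [0,0,0],"claw": 10},{"xyz": [0,0,0.5],"angular": [0,0,0],"claw": 10},{"xyz": [0,0,0.17],"angular": [0,0,0],"claw": 10},{"xyz": [0,0,0],"angular": [0,0,0],"claw": 10}]'

```text
t: 16.27
ee_pos: [588.7, -5.9, 141.8]
orientation: [-0.0, 0.242, 0.97, -0.0]
force: [0.5, 0.0, -1.0]
finger_gap: 0.21
grasp_force: 30.0
```

```bash
python3 -c "
from h import *
from plant import manip
o=manip.get_obs();go(o,[588.2,-5,121],152)"
```

```text
t 16.27 pos [588.7  -5.9 141.8] az 152.03 tilt 0.05 F [ 0.5  0.  -1. ] gap 19.6 grip 30.0
 turn units 0.003, then shift units [0.029 0.017 0.693] (mm [ 0.9  0.5 20.8])
```

Request:
step_arm --targets '[{"xyz": [0.03,0.02,0],"angular": [0,0,0],"claw": 10},{"xyz": [0,0,0.1],"angular": [0,0,0],"claw": 10},{"xyz": [0,0,0.1],"angular": [0,0,0],"claw": 10},{"xyz": [0,0,0.1],"angular": [0,0,0],"claw": 10}]'

```text
t: 16.77
ee_pos: [588.4, -5.1, 133.0]
orientation: [0.0, 0.242, 0.97, 0.0]
force: [-0.1, 0.4, -1.7]
finger_gap: 0.213
grasp_force: 30.0
```

Request:
step_arm --targets '[{"xyz": [0,0,0.1],"angular": [0,0,0],"claw": 10},{"xyz": [0,0,0.1],"angular": [0,0,0],"claw": 10},{"xyz": [0,0,0.1],"angular": [0,0,0],"claw": 10}]'

```text
t: 17.15
ee_pos: [588.4, -5.0, 123.9]
orientation: [-0.0, 0.242, 0.97, -0.0]
force: [-0.7, 0.6, -1.0]
finger_gap: 0.21
grasp_force: 30.0
```

Request:
step_arm --targets '[{"xyz": [0,0,0.07],"angular": [0,0,0],"claw": 10},{"xyz": [0,0,0.05],"angular": [0,0,0],"claw": 10},{"xyz": [0,0,0],"angular": [0,0,0],"claw": 10}]'

```text
t: 17.52
ee_pos: [588.4, -5.0, 121.1]
orientation: [0.0, 0.242, 0.97, -0.0]
force: [-1.7, 0.8, 3.4]
finger_gap: 0.213
grasp_force: 30.0
```

Request:
step_arm --targets '[{"xyz": [0,0,0.04],"angular": [0,0,0],"claw": 10},{"xyz": [0,0,0],"angular": [0,0,0],"claw": 10},{"xyz": [0,0,0],"angular": [0,0,0.4],"claw": 10},{"xyz": [0,0,0],"angular": [0,0,0.4],"claw": 10},{"xyz": [0,0,0],"angular": [0,0,0.4],"claw": 10}]'

```text
t: 18.15
ee_pos: [589.4, -5.5, 121.1]
orientation: [0.002, 0.323, 0.947, -0.0]
force: [-2.1, -1.2, 8.0]
finger_gap: 0.213
grasp_force: 30.1
```

```bash
python3 -c "
from h import *
from plant import manip
o=manip.get_obs();go(o,[588.2,-5,121],105.5);print(o['ft_torque'])"
```

```text
t 18.15 pos [589.4  -5.5 121.1] az 142.35 tilt 0.18 F [-2.1 -1.2  8. ] gap 19.8 grip 30.1
 turn units 4.606, then shift units [ 0.026 -0.035  0.005] (mm [ 0.8 -1.1  0.1])
[-0.13689506  0.28827272  0.30572336]
```

Request:
step_arm --targets '[{"xyz": [0,0,0],"angular": [0,0,0.4],"claw": 10},{"xyz": [0,0,0],"angular": [0,0,0.4],"claw": 10},{"xyz": [0,0,0],"angular": [0,0,0.4],"claw": 10},{"xyz": [0,0,0],"angular": [0,0,0.4],"claw": 10},{"xyz": [0,0,0],"angular": [0,0,0.4],"claw": 10},{"xyz": [0,0,0],"angular": [0,0,0.4],"claw": 10},{"xyz": [0,0,0],"angular": [0,0,0.4],"claw": 10},{"xyz": [0,0,0],"angular": [0,0,0.4],"claw": 10},{"xyz": [0,0,0],"angular": [0,0,0.4],"claw": 10},{"xyz": [0,0,0],"angular": [0,0,0.4],"claw": 10}]'

```text
t: 19.4
ee_pos: [589.2, -5.8, 121.1]
orientation: [0.001, 0.571, 0.821, -0.0]
force: [-2.0, -1.7, 9.3]
finger_gap: 0.216
grasp_force: 30.1
```

Request:
step_arm --targets '[{"xyz": [0,0,0],"angular": [0,0,0.3],"claw": 10},{"xyz": [0,0,0],"angular": [0,0,0.3],"claw": 10},{"xyz": [0,0,0],"angular": [0,0,0],"claw": 10},{"xyz": [0,0,0],"angular": [0,0,0],"claw": 10},{"xyz": [0,0,0],"angular": [0,0,0],"claw": 10}]'

```text
t: 20.02
ee_pos: [589.1, -5.8, 121.1]
orientation: [0.001, 0.604, 0.797, 0.0]
force: [-3.3, -1.1, 9.9]
finger_gap: 0.213
grasp_force: 30.0
```

```bash
python3 - <<'E'
from h import *
from plant import manip
o=manip.get_obs();go(o,[588.2,-5,121],105.5);print(o['ft_torque'])
V=[]
for n,c in(("top",(slice(110,230),slice(260,380))),("side",(slice(110,230),slice(205,325)))):
    f=manip.grab_frame(n);P=cloud(f);H=hsv(f);np.savez(f"pics/{n}5.npz",**f)
    V.append(cv2.resize(f["color"][c][:,:,::-1],(400,400),interpolation=cv2.INTER_CUBIC))
    b=P[(H[...,0]>100)&(H[...,0]<125)&(H[...,1]>120)&(np.hypot(P[...,0]-588,P[...,1]+5)<50)&(P[...,2]>100)]
    print(n,len(b),np.percentile(b[:,2],[10,50,90]))
    # plane fit of disc top for tilt
    A=np.c_[b[:,:2]-b[:,:2].mean(0),np.ones(len(b))];print(np.linalg.lstsq(A,b[:,2],rcond=None)[0])
    y=P[(H[...,0]>18)&(H[...,0]<36)&(H[...,1]>130)&(abs(P[...,0]-530)<40)&(abs(P[...,1]+280)<40)&(P[...,2]<190)];print("guard",len(y),y.mean(0),y.max(0))
cv2.imwrite("pics/v5.png",np.hstack(V))
E
```

```text
t 20.02 pos [589.1  -5.8 121.1] az 105.64 tilt 0.16 F [-3.3 -1.1  9.9] gap 19.8 grip 30.0
 turn units 0.018, then shift units [ 0.035 -0.021  0.004] (mm [ 1.1 -0.6  0.1])
[-0.26797619  0.63568848  0.18463052]
top 278 [112.77034087 115.00434659 117.67895769]
[-1.87927790e-01 -8.28740884e-02  1.22153385e+02]
guard 291 [ 530.69693295 -274.23799023  144.5999858 ] [ 568.74258959 -260.1413657   182.97281203]
side 459 [110.66306699 113.13204341 114.75228916]
[ 1.72045732e-02 -1.75916313e-02  1.12844102e+02]
guard 282 [ 526.442559   -272.37545668  138.34165664] [ 563.24857112 -258.50279573  178.5929592 ]
```

View pics/v5.png

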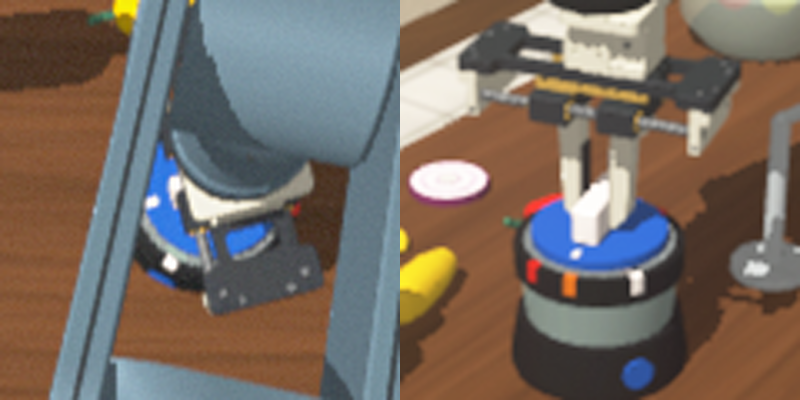

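The side half shows the lid flat on the collar with its pointer at (575,252), right behind the orange mark at (569,285) and well short of the red one (532,270); the fingers hold the bar. I'll compute the pointer's angle before handing in.

```bash
python3 - <<'E'
from h import *
f=np.load("pics/side5.npz");P=cloud(f);H=hsv(f);S=f["color"].astype(int)
V,U=np.mgrid[:420,:560]
m=(abs(U-257)<5)&(abs(V-185.5)<4)&(S.min(-1)>170)
p=P[m];print("pointer px",len(p),U[m].mean(),V[m].mean(),p.mean(0))
c=np.array([587.6,-3.8]);d=p.mean(0)[:2]-c
print("pointer az",np.degrees(np.arctan2(d[1],d[0])),"twist deg",152-np.degrees(np.arctan2(d[1],d[0])))
from plant import manip;o=manip.get_obs();print(o["qd"],o["grasp_force"])
E
```

```text
pointer px 12 258.25 184.0 [578.73115683  30.3707184  116.29059388]
pointer az 104.54980101015444 twist deg 47.45019898984556
[-2.36492740e-03 -3.52968318e-03 -7.44085500e-04 -9.93630016e-04
 -6.61012146e-04 -9.48920585e-05] 30.032787322998047
```

```bash
python3 -c "
from plant import manip
print(manip.job_done())"
```

```text
the job is handed in; nothing more can be done
None
```

I handed the job in at about 20 s with the guard hanging on the bar and the lid flat on the collar, gripped at 30 N and twisted about 47° to the orange marks; the hand-in returned no verdict.

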